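Set the welding remote's stepped dial and apply it

TASK

Before the next weld, set the heat dial of the welding remote: put a fingertip into its notch and push it round, click by click, until the notch stands at the sixth of the eight marks, counting clockwise from the anticlockwise end. Only then press the big button on the push-button station all the way down with a fingertip to apply the setting, let it come back up, and leave the dial on the sixth mark. Do not press the button while the dial is on any other mark, and leave the loose parts on the bench where they are.

Things in the scene. Friction and masses are not known exactly. Their poses are not given: they have to be found in the camera images.
- dial_box: welding remote: fixed grey box 160 x 160 mm, 55 mm high, a low steel guard rail along both y sides (178 mm over them, 50 mm high), a round bare-metal dial in the middle of its top. Origin: centre of the underside, z up. Eight white marks on its top, 60 mm from the dial axis, 30 degrees apart: from above mark k lies 105 - 30(k-1) degrees anticlockwise of this body's +x; mark 6 at -45
- dial_axis (a point): point on the dial's vertical turning axis, level with the remote's top face (55 mm above the bench). Axes as the box. The dial is a bare-metal disc 100 mm in diameter whose top is 27 mm above this point, with one finger notch cut into its rim
- dial_notch (a point): turns with the dial: middle of the finger notch's floor, 34 mm from the axis; the direction from the axis to it is where the dial points. The notch is a slot 48 mm wide with straight parallel side walls 22 mm high, open at the top and rim, running in to 8 mm from the axis; its black floor, with a white line, is 5 mm above the remote's top face
- dial (a joint): dial angle (rad), growing clockwise seen from above: 0 = notch at mark 1, a click each 0.5236; mark 6 = 2.618, mark 8 = 3.665, stops at -0.07 and 3.735. A detent pulls it to the nearest mark; the ridge half way to the next takes up to 0.16 N m (4.5 N on the notch wall), then it snaps on to that mark by itself and stays. Starts at any of marks 1 to 5
- station: push-button station: fixed grey box, 110 mm along its x, 85 mm along its y, 55 mm high, with one round black button in a steel collar (56 mm wide, 12 mm high) and a small pilot lamp that does nothing. Origin at the centre of its underside, z up
- apply_top (a point): centre of the top of the black push button, which is 40 mm in diameter and stands 77 mm above the bench (22 mm above the station's top)
- apply (a joint): travel of the push button (m), 0 = up, 0.007 = all the way down, pressed straight down against a spring of about 1.5 N at first to 5 N at the bottom; it springs back when released
- flange: loose bystander: steel pipe flange ring, 90 mm across, 16 mm high, origin at the centre of its underside
- pipe: loose bystander: upright stub of steel pipe, 48 mm across, 70 mm high, origin at the centre of its underside
- spray: loose bystander: spray can, 54 mm across, 150 mm high, origin at the centre of its underside
- bracket: loose bystander: steel angle bracket, base 50 x 70 mm, 56 mm high, origin at the centre of its underside
There are look-alikes about, which are no part of the job. Leave any orange look-alike of the dial_box alone. What is shaped like the station but purple is not meant.

How it is judged (in metres and radians):
On the way, in this order (a step that is already met when the one before it is completed fails the run):
1. the dial rests on the sixth mark (value of joint dial between 2.52 and 2.716 rad), for 0.2 s.
2. the button is pressed all the way down with the dial on the sixth mark (all of step 1 and value of joint apply above 0.006 m and contact force between the fingers and apply above 1 N), for 0.05 s.
At the end, for the whole second after the job is handed in: the dial stands on the sixth mark (joint within 0.098 rad of 2.618), the button has been pressed fully (6 mm or more) after that and is up again (less than 1.5 mm), and no loose part has moved 20 mm (all of step 1 and value of joint apply below 0.0015 m and distance of each of flange, pipe, spray, bracket from where it was at the start of the episode below 0.02 m); the robot touches nothing.
It fails at once if the button is pressed while the dial is not on the sixth mark (value of joint apply above 0.003 m and (value of joint dial below 2.4 rad or value of joint dial above 2.84 rad)).
It fails at once if a loose part is lifted, carried or knocked away (distance of any of flange, pipe, spray, bracket from where it was at the start of the episode above 0.03 m).
It also fails if it takes over 67 s, if anything falls off the work surface, if the arm or the gripper's body presses on something with over 40 N, if the wrist force passes 120 N, or if a joint passes its speed limit or range.

ROBOT

A 6-joint arm with a two-finger parallel gripper is mounted at the origin on the work surface. World frame = base frame: x ahead of the robot, y to its left, z up, the work surface at z = 0. Lengths are in mm, angles in degrees, forces in N, time in s.
With the tool pointing down it reaches from about 350 to 850 mm from the base axis. Payload 8.1 kg.
Tool frame: the origin (TCP) lies at the very end of the fingers, on their centre line; the grasp point (between the pads) lies r.tcp_to_grasp behind it (r.tcp_to_grasp is the distance from the TCP to the grasp point, in mm); z points along the fingers, y is the line along which they close (so a half turn about z gives the same grasp; the last joint's range is limited). The gripper opens to 85 mm and grips with 20 to 120 N. Pads are 22 mm wide; open, the fingers measure 114 mm over their backs; the gripper's body (76 mm by 85 mm) begins 54 mm behind the grasp point. The pads swing forward as they close: fully open they stand 13 mm farther back than shut.
Start: joints at [-71.528, 7.471, 85.268, -0, 87.261, -4.893], TCP at [237.974, -550.794, 231.292] pointing down, gripper open.
Joint ranges: [-169.43, 169.43], [-51.17, 129.36], [1.28, 143.12], [-76.62, 256.62], [0, 156.53], [-152.29, 152.29]. Speed limits (degrees/s): [136.94, 136.94, 159.86, 180, 180, 180].

INTERFACE

Orientations are given as [roll, pitch, yaw] about the fixed x, y, z axes, in that order (R = Rz(yaw) Ry(pitch) Rx(roll)).
In Python, from bench import r gives the robot as it stands.
- The arm moves only by the shell command python3 -m handwheel 'ROWS' [OPENING] [FORCE]. ROWS is JSON, a list of rows, each a list of 4 numbers: the shift along the tool's x, y, z in m, then the turn about the tool's z in degrees. A call has 1 to 10 rows; each row shifts and turns the commanded pose from where the row before left it, along the tool's axes as they then stand; what a row does not reach is not made up. A row lasts 1/10 s, in which the tool goes at most 50 mm and 8.59 degrees, less where a joint would pass 70% of its speed; a pose out of reach is approached as far as the arm can. A call is refused whole if a number of a shift passes 0.05 or a number of a turn 8.59, either way. A call with a gripper value outside its range is refused whole. OPENING is the finger opening in m, from 0 to 0.0854, set as the call begins (- or left out, the last holds). The fingers move at their own pace and stop on an object; FORCE is the grip in N (left out, the last holds). Time passes only in rows, so rows that do not move let the fingers close. It gives the time, the measured TCP pose, the force, the opening and the grip force at its end, in the units of the state.
- r.sense(): the state, without advancing time (a new reading comes with each control period).
- r.snapshot(name): name is "scene" or "top" or "wrist"; returns the picture (384x512x3 uint8, red, green, blue); there is no depth.
- r.camera_params(name): a dict with "fx", "fy", "cx", "cy" (pixels), "R" (3x3) and "t" (3): a world point X has camera coordinates R X + t; the wrist camera has in their place "mount" (4x4, takes a point from camera to tool coordinates, whose origin is the TCP and whose axes are the flange's). Camera axes: x right, y down, z forward; pixel columns grow to the right and rows downward; lengths in mm; the calibration is good to about 2 mm. A picture is of the moment at which its call begins: read the wrist's pose just before it. camera_params takes no time and is no camera call.
- r.hand_in(): hands the job in; it is judged then, once.
The state is a dict: "time": time; "joint_pos": joint angles; "qd": joint speeds; "joint_efforts": joint torques, N m; "tool_pos": TCP position; "tcp_rot": TCP orientation; "ft_force": force on the tool from outside, world axes, zero at the start; "wrist_torque": the same for the moment, N m; "finger_gap": finger opening in mm; "grip_force": force on a finger pad.
Only numpy, scipy, OpenCV 4.12 (cv2) and the standard library are available. Lean on these libraries where they do the work, as an engineer would, in place of code of your own. Each camera call takes 0.05 s, during which the arm holds its last target. There are 200 camera calls.

## Working session

There is one attempt and no reset: what is moved stays moved. The work goes in short steps, Python scripts to look and compute and a shell command to move; the robot and the scene stay as the last step left them, time stands still between calls to the robot, and variables do not carry over. Pictures are saved under pics/ and viewed, at most 10 in all, crops included, and the job is handed in when it is done.

```bash
mkdir -p pics; python3 - <<'E'
from bench import r
import cv2,numpy as np
s=r.sense();print(s['time'],s['tool_pos'],s['tcp_rot'],s['finger_gap'],r.tcp_to_grasp)
for n in ['top','scene']:
    im=r.snapshot(n);cv2.imwrite(f'pics/{n}0.png',im[:,:,::-1]);p=r.camera_params(n);print(n,p)
E
```

```text
0.0 [ 237.80114335 -550.24641694  230.23576756] [-1.79892829e+02 -9.13734027e-03  2.33657740e+01] 85.72125393517048 18.700000000000003
top {'fx': 438.53187660082733, 'fy': 438.53187660082733, 'cx': 258.15294251590996, 'cy': 190.22546574406502, 'R': array([[ 1.72994420e-02, -9.99850038e-01,  7.94589871e-04],
       [-9.96905274e-01, -1.73094322e-02, -7.66828416e-02],
       [ 7.66850960e-02,  5.34439540e-04, -9.97055219e-01]]), 't': array([  13.09893656,  519.17173062, 1254.02022276])}
scene {'fx': 381.54844680504164, 'fy': 381.54844680504164, 'cx': 252.9013199677008, 'cy': 196.07150578187762, 'R': array([[ 0.01558113,  0.99981772, -0.01103452],
       [ 0.84908232, -0.01905845, -0.52791665],
       [-0.52803072, -0.00114368, -0.8492245 ]]), 't': array([  -2.07081515, -390.62150353, 1352.58268725])}
```

View pics/top0.png

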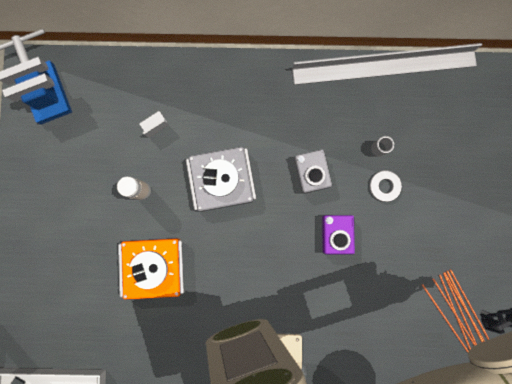

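View pics/scene0.png

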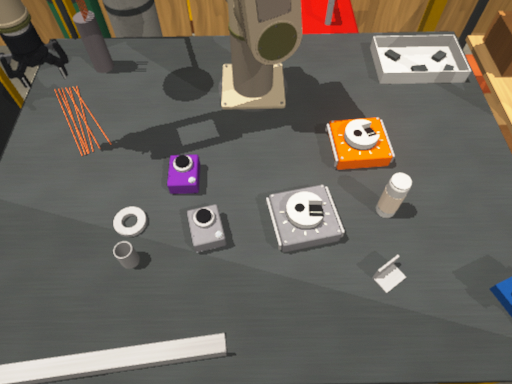

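The top view shows two dial boxes: grey at (221,178) and orange at (150,268). It also shows two stations: grey at (314,172) and purple at (339,235). The grey ones fit the description, since orange and purple are the look-alikes. I'll confirm them in one crop and measure.

```bash
cat > h.py <<'E'
from bench import r
import numpy as np,cv2
def ray(n,u,v,z):
    p=r.camera_params(n);R=np.array(p['R']);t=np.array(p['t'])
    c=-R.T@t;d=R.T@np.array([(u-p['cx'])/p['fx'],(v-p['cy'])/p['fy'],1]);return c+d*(z-c[2])/d[2]
E
python3 - <<'E'
from h import *
im=cv2.imread('pics/top0.png')
c=cv2.resize(im[135:225,175:345],None,fx=4.7,fy=4.7,interpolation=cv2.INTER_CUBIC)
cv2.imwrite('pics/crop.png',c)
for n,l in {'top':[('dial',222,177.5,82),('notch',209,177.5,60),('btn',315.5,176,77),('spray',126,187,150),('bracket',152,123,28),('purple',340,240,77)],
 'scene':[('dial',305,209,82),('btn',204,216,77)]}.items():
    for a,u,v,z in l: print(n,a,ray(n,u,v,z).round())
E
```

```text
top dial [548. 123.  82.]
top notch [549. 161.  60.]
top btn [ 557. -137.   77.]
top spray [511. 367. 150.]
top bracket [710. 335.  28.]
top purple [ 381. -205.   77.]
scene dial [553. 130.  82.]
scene btn [ 566. -133.   77.]
```

View pics/crop.png

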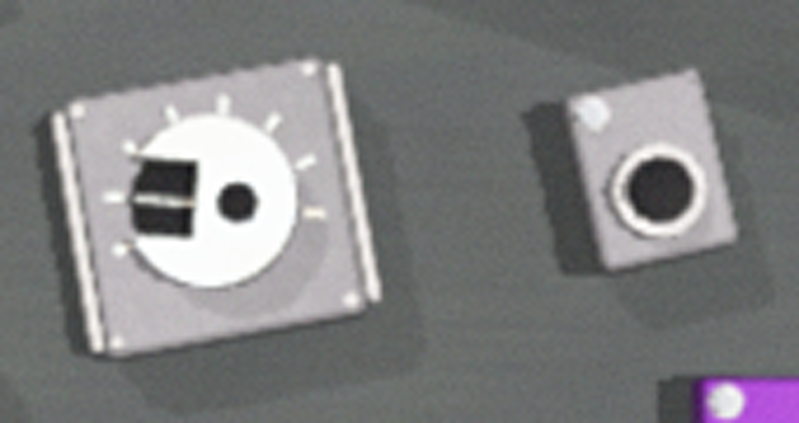

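The crop confirms the grey box and the grey station. Its eight marks run clockwise from (122,250) to (315,213) in crop pixels. The notch line at (160,202) points at mark 2 (113,198), so I need four clicks clockwise. The button is at crop (660,188).

```bash
python3 - <<'E'
from h import *
m=[(122,250),(113,198),(130,148),(170,113),(224,103),(272,122),(306,162),(315,213)]
f=lambda p,z:ray('top',(p[0]+.5)/4.7-.5+175,(p[1]+.5)/4.7-.5+135,z)[:2]
W=np.array([f(p,55) for p in m])
A=np.radians(105-30*np.arange(8));B=60*np.c_[np.cos(A),np.sin(A)]
# rigid fit
Wc,Bc=W.mean(0),B.mean(0);H=(B-Bc).T@(W-Wc);y=np.arctan2(H[0,1]-H[1,0],H[0,0]+H[1,1])
R=np.array([[np.cos(y),-np.sin(y)],[np.sin(y),np.cos(y)]]);t=Wc-R@Bc
print('axis',t.round(1),'yaw',np.degrees(y),'res',(W-(B@R.T+t)).round(1).tolist())
a=f((190,203),60);b=f((135,200),60);print('line',a,b,'mid dir',np.degrees(np.arctan2(*((a+b)/2-t)[::-1]))-np.degrees(y))
print('btn',f((660,188),77), 'disc', f((213,201),82))
p=r.camera_params('wrist');print(p)
E
python3 -m handwheel '[[0.0345,-0.031,0,0],[0.0345,-0.031,0,0],[0.0345,-0.031,0,0],[0.0345,-0.031,0,0],[0.0345,-0.031,0,0],[0.0345,-0.031,0,0],[0.0345,-0.031,0,0],[0.0345,-0.031,0,0],[0.0345,-0.031,0,0],[0.0345,-0.031,0,0]]' 0
```

```text
axis [548.8 130.3] yaw 11.60718476230297 res [[-1.7, 0.9], [-0.8, 1.0], [0.2, 1.4], [1.3, 1.0], [1.7, -1.1], [0.4, -0.9], [-0.3, -1.3], [-0.7, -1.1]]
line [548.8098672  144.23410942] [550.0448283  177.26645842] mid dir 77.28840955226202
btn [ 560.80558493 -135.41977566] disc [547.94680644 128.5190315 ]
{'fx': 341.5764164661254, 'fy': 341.5764164661254, 'cx': 260.9146512110911, 'cy': 185.53972717195367, 'mount': array([[ 6.70165466e-04, -9.55644744e-01, -2.94521093e-01,
         7.59016175e+01],
       [ 9.99999402e-01,  3.85788186e-04,  1.02365712e-03,
         9.80235989e-01],
       [-8.64629787e-04, -2.94521602e-01,  9.55644431e-01,
        -1.43249543e+02],
       [ 0.00000000e+00,  0.00000000e+00,  0.00000000e+00,
         1.00000000e+00]])}
time: 1.1
tool_pos: [432.0, -127.5, 231.1]
tcp_rot: [-180.0, 0.0, 23.4]
ft_force: [0.5, -0.5, -0.3]
finger_gap: -0.0
grip_force: 0.0
```

```bash
python3 -m handwheel '[[0.032,-0.0315,0,0],[0.032,-0.0315,0,0],[0.032,-0.0315,0,0],[0.032,-0.0315,0,0],[0.032,-0.0315,0,0],[0.032,-0.0315,0,0],[0.032,-0.0315,0,0],[0,0,0,-8.5],[0,0,0,-8.5],[0,0,0,-8.5]]' >/dev/null
python3 -m handwheel '[[0,0,0,-8.5],[0,0,0,-8.5],[0,0,0,-8.5],[0,0,0,-8.5],[0,0,0,-8.5],[0,0,0,-8.5],[0,0,0,-8.5],[0,0,0,-8.5],[0,0,0,-8.5],[0,0,0,-8.5]]' >/dev/null
python3 -m handwheel '[[0,0,0,-8.5],[0,0,0,-8.5],[0,0,0,-8.5],[0,0,0,-8.5],[0,0,0,-8.5],[0,0,0,0]]'
cat >> h.py <<'E'
from scipy.spatial.transform import Rotation as Ro
def wray(s,u,v,z):
    p=r.camera_params('wrist');M=np.array(p['mount']);Rt=Ro.from_euler('xyz',s['tcp_rot'],degrees=True).as_matrix();tp=np.array(s['tool_pos'])
    c=tp+Rt@M[:3,3];d=Rt@M[:3,:3]@np.array([(u-p['cx'])/p['fx'],(v-p['cy'])/p['fy'],1]);return c+d*(z-c[2])/d[2]
def wproj(s,X):
    p=r.camera_params('wrist');M=np.array(p['mount']);Rt=Ro.from_euler('xyz',s['tcp_rot'],degrees=True).as_matrix();tp=np.array(s['tool_pos'])
    q=M[:3,:3].T@(Rt.T@(np.array(X)-tp)-M[:3,3]);return p['fx']*q[0]/q[2]+p['cx'],p['fy']*q[1]/q[2]+p['cy']
E
python3 - <<'E'
from h import *
s=r.sense();im=r.snapshot('wrist');print(s['tool_pos'],s['tcp_rot'],s['joint_pos'])
cv2.imwrite('pics/w1.png',im[:,:,::-1]);print(wproj(s,[548.8,130.3,82]))
E
```

```text
time: 3.7
tool_pos: [549.6, 161.8, 230.7]
tcp_rot: [-180.0, -0.1, 176.5]
ft_force: [0.2, -0.8, -0.5]
finger_gap: -0.1
grip_force: 0.0
[549.61549171 161.79490583 230.74781507] [-1.79985872e+02 -5.53779336e-02  1.76507822e+02] [ 1.12759559e+01  3.36696403e+00  8.96890360e+01  4.55172135e-04
  8.70011499e+01 -7.52318970e+01]
(np.float64(226.06249470868707), np.float64(169.5082210556441))
```

View pics/w1.png

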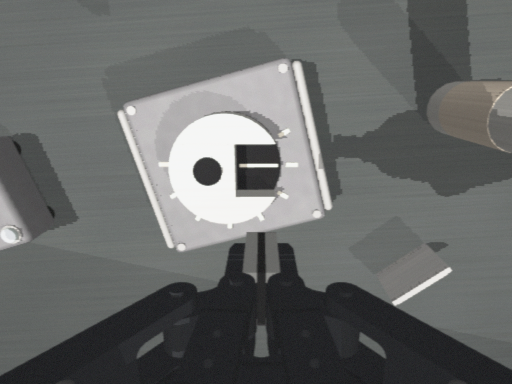

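The wrist view shows the dial disc centred near (225,168), within 1 px of my prediction of (226,169). The notch is at (258,170), pointing at mark 2. I'll descend into it now.

```bash
python3 -m handwheel '[[-0.001,0.0025,0.035,0],[0,0,0.035,0],[0,0,0.035,0],[0,0,0.032,0],[0,0,0.009,0],[0,0,0.009,0],[0,0,0.009,0],[0,0,0,0]]'
```

```text
time: 4.55
tool_pos: [551.3, 164.4, 67.4]
tcp_rot: [180.0, 0.0, 176.3]
ft_force: [0.9, 0.5, 0.7]
finger_gap: 0.2
grip_force: 0.0
```

```bash
python3 -m handwheel '[[-0.00237,-0.00008,0,4],[-0.00237,-0.00008,0,4],[-0.00237,-0.00008,0,4],[-0.00237,-0.00008,0,4],[-0.00237,-0.00008,0,4],[-0.00237,-0.00008,0,4],[-0.00237,-0.00008,0,4],[-0.00237,-0.00008,0,4],[-0.00237,-0.00008,0,4],[-0.00237,-0.00008,0,4]]'
python3 - <<'E'
from h import *
s=r.sense();d=s['tool_pos'][:2]-np.array([548.8,130.3]);print(np.hypot(*d),np.degrees(np.arctan2(d[1],d[0])),s['tcp_rot'],s['ft_force'])
E
```

```text
time: 5.55
tool_pos: [573.6, 155.3, 69.1]
tcp_rot: [179.9, 0.1, 136.2]
ft_force: [0.3, -0.5, -0.6]
finger_gap: 0.1
grip_force: 0.0
35.209304770601484 45.148716001818514 [1.79873963e+02 8.90151136e-02 1.36171910e+02] [ 0.318867   -0.53580174 -0.58811966]
```

```bash
python3 -m handwheel '[[-0.00237,-0.0006,0.001,4],[-0.00237,-0.0006,0,4],[-0.00237,-0.00008,0,4],[-0.00237,-0.00008,0,4],[-0.00237,-0.00008,0,4],[-0.00237,-0.00008,0,4],[-0.00237,-0.00008,0,4],[-0.00237,-0.00008,0,4],[-0.00237,-0.00008,0,4],[-0.00237,-0.00008,0,4]]'
python3 -m handwheel '[[-0.00237,-0.00008,0,4],[-0.00237,-0.00008,0,4],[-0.00237,-0.00008,0,4],[-0.00237,-0.00008,0,4],[-0.00237,-0.00008,0,4],[-0.00237,-0.00008,0,4],[-0.00237,-0.00008,0,4],[0,0,0,0]]'
python3 - <<'E'
from h import *
s=r.sense();d=s['tool_pos'][:2]-np.array([548.8,130.3]);print(np.hypot(*d),np.degrees(np.arctan2(d[1],d[0])),s['tcp_rot'],s['ft_force'])
cv2.imwrite('pics/w2.png',r.snapshot('wrist')[:,:,::-1])
E
```

```text
time: 6.55
tool_pos: [583.3, 133.7, 68.2]
tcp_rot: [179.8, -0.0, 96.2]
ft_force: [0.0, 1.4, 0.6]
finger_gap: 0.1
grip_force: 0.4
time: 7.35
tool_pos: [580.9, 117.1, 68.0]
tcp_rot: [179.9, -0.1, 68.3]
ft_force: [-0.5, -0.4, -0.3]
finger_gap: 0.3
grip_force: 0.0
34.73045463723109 -22.39125877616101 [ 1.79873286e+02 -6.37258187e-02  6.82589742e+01] [-0.49474732 -0.36939637 -0.29058246]
```

View pics/w2.png

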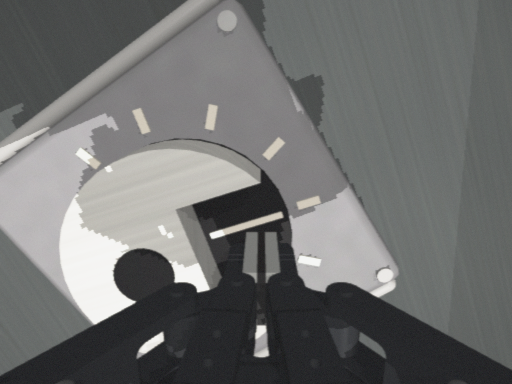

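The notch line (215,235)–(283,215) points at mark (308,203), which should be mark 5. The finger is at -22°, and mark 6 lies at -33.4°. I'll push on to about -39°, then lift out and look.

```bash
python3 -m handwheel '[[-0.00237,-0.00008,0,4],[-0.00237,-0.00008,0,4],[-0.00237,-0.00008,0,4],[-0.00237,-0.00008,0,4],[0,0,0,0],[0,0,0,0]]'
python3 - <<'E'
from h import *
s=r.sense();d=s['tool_pos'][:2]-np.array([548.8,130.3]);print(np.hypot(*d),np.degrees(np.arctan2(d[1],d[0])),s['tcp_rot'],s['ft_force'])
im=r.snapshot('wrist')[:,:,::-1].copy()
for k in (5,6,7):
    a=np.radians(105-30*(k-1)+11.6);X=[548.8+60*np.cos(a),130.3+60*np.sin(a),55];print(k,wproj(s,X))
    cv2.circle(im,tuple(int(x) for x in wproj(s,X)),4,(0,0,255) if k==6 else (0,255,0),1)
cv2.imwrite('pics/w3.png',im)
E
```

```text
time: 8.0
tool_pos: [575.6, 109.1, 66.9]
tcp_rot: [180.0, -0.0, 52.5]
ft_force: [0.7, 1.1, 0.5]
finger_gap: 0.3
grip_force: 0.3
34.14566356722742 -38.333150286988776 [ 1.79965385e+02 -3.86668030e-02  5.25431301e+01] [0.65863318 1.11734749 0.49448518]
5 (np.float64(291.09934742634243), np.float64(171.95871835979185))
6 (np.float64(310.00179397441326), np.float64(229.34062353904773))
7 (np.float64(296.1796683615108), np.float64(283.0443727775611))
```

View pics/w3.png

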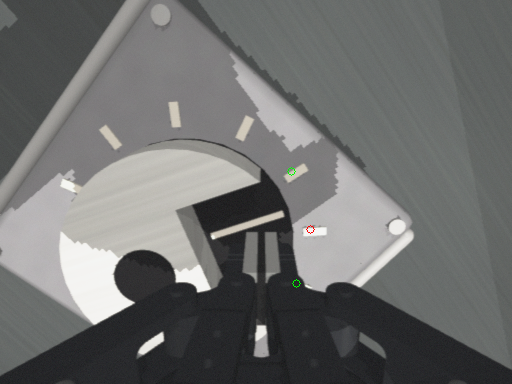

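The line (213,236)–(283,215) points between mark 5 (297,172) and mark 6 (315,231), so the dial is on the ridge. I'll push a few degrees more.

```bash
python3 -m handwheel '[[-0.0012,0,0,2],[-0.0012,0,0,2],[0,0,0,0],[0,0,0,0]]'
python3 - <<'E'
from h import *
s=r.sense();d=s['tool_pos'][:2]-np.array([548.8,130.3]);print(np.hypot(*d),np.degrees(np.arctan2(d[1],d[0])),s['tcp_rot'],s['ft_force'])
im=r.snapshot('wrist')[:,:,::-1].copy()
cv2.imwrite('pics/w4.png',im[90:330,130:370])
E
```

```text
time: 8.45
tool_pos: [573.6, 107.1, 66.3]
tcp_rot: [-180.0, 0.0, 48.5]
ft_force: [0.2, -0.0, -0.2]
finger_gap: -0.0
grip_force: 0.0
33.99179424537802 -43.08425945003351 [-1.79996803e+02  8.21866145e-03  4.84845575e+01] [ 0.15875808 -0.00635769 -0.16002215]
```

View pics/w4.png

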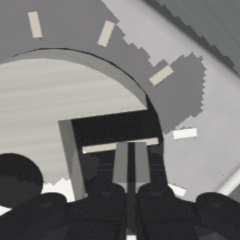

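It has snapped over: the line (82,150)–(158,140) in the crop now points at mark 6 (185,133). I'll lift out, photograph the dial, and go over the button.

```bash
python3 -m handwheel '[[0,0,-0.015,0],[0,0,-0.03,0],[0,0,-0.035,0],[0,0,-0.035,0],[0,0,-0.02,0],[0,0,0,0]]'
python3 - <<'E'
from h import *
s=r.sense();im=r.snapshot('wrist')[:,:,::-1].copy();cv2.imwrite('pics/w5.png',im)
E
python3 -m handwheel '[[-0.0315,0.025,0,0],[-0.0315,0.025,0,0],[-0.0315,0.025,0,0],[-0.0315,0.025,0,0],[-0.0315,0.025,0,0],[-0.0315,0.025,0,0],[0,0,0,0],[0,0,0,0]]'
python3 - <<'E'
from h import *
s=r.sense();im=r.snapshot('wrist')[:,:,::-1].copy();print(s['tool_pos'])
u,v=wproj(s,[561,-135,77]);print('pred',u,v)
g=cv2.cvtColor(im,cv2.COLOR_BGR2GRAY);m=(g<50).astype(np.uint8)
n,l,st,c=cv2.connectedComponentsWithStats(m)
for i in range(1,n):
    if 600<st[i,4]<9000: print(st[i],c[i].round(1),wray(s,*c[i],77).round(1))
a=cv2.imread('pics/w5.png')
cv2.imwrite('pics/w6.png',np.hstack([a[60:340,100:450],im[60:340,100:450]]))
E
```

```text
time: 9.1
tool_pos: [576.3, 107.4, 207.3]
tcp_rot: [179.7, -0.4, 48.4]
ft_force: [-0.6, -0.2, 0.2]
finger_gap: -0.1
grip_force: 0.0
time: 9.95
tool_pos: [559.3, -134.4, 200.0]
tcp_rot: [-179.9, 0.0, 48.3]
ft_force: [-0.4, 0.8, 0.3]
finger_gap: 0.1
grip_force: 0.0
[ 559.29124816 -134.35815824  199.95295524]
pred 261.5712237272799 176.722962860135
```

View pics/w6.png

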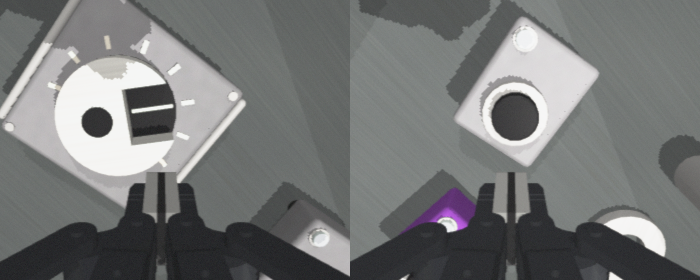

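In the left half the white line points at mark 6 (187,102), with marks 7 (182,136) and 8 (163,162) after it. In the right half the grey station's button is at (516,117), about 3.5 mm along tool y from my prediction. I'll correct for that and descend.

```bash
python3 -m handwheel '[[0.0007,0.005,0.035,0],[0,0,0.035,0],[0,0,0.03,0],[0,0,0.018,0],[0,0,0,0],[0,0,0,0]]'
python3 -m handwheel '[[0,0,0.003,0],[0,0,0.003,0],[0,0,0.003,0],[0,0,0.002,0],[0,0,0,0],[0,0,0,0]]'
```

```text
time: 10.6
tool_pos: [564.4, -135.4, 83.4]
tcp_rot: [-180.0, 0.0, 48.5]
ft_force: [0.2, -0.5, 1.8]
finger_gap: -0.3
grip_force: 0.0
time: 11.2
tool_pos: [565.2, -136.8, 73.1]
tcp_rot: [179.9, -0.1, 48.4]
ft_force: [2.6, 1.2, 4.1]
finger_gap: -0.1
grip_force: 1.9
```

```bash
python3 -m handwheel '[[0,0,0.001,0],[0,0,0.001,0],[0,0,0,0]]'
python3 -m handwheel '[[0,0,0.001,0],[0,0,0,0],[0,0,0,0]]'
```

```text
time: 11.5
tool_pos: [565.1, -136.8, 71.1]
tcp_rot: [179.9, -0.0, 48.4]
ft_force: [3.3, 1.1, 7.2]
finger_gap: 0.2
grip_force: 3.4
time: 11.8
tool_pos: [565.2, -136.9, 70.9]
tcp_rot: [179.9, -0.0, 48.4]
ft_force: [-1.5, 1.5, 14.2]
finger_gap: -0.2
grip_force: 6.9
```

At 14 N with z stopped at 71, the button is at the bottom. I'll release, back off and check the dial.

```bash
python3 -m handwheel '[[0,0,0,0],[0,0,-0.01,0],[0,0,-0.03,0],[0,0,-0.04,0],[0,0,-0.04,0],[0,0,0,0],[0,0,0,0],[0,0,0,0]]'
python3 - <<'E'
from h import *
a=r.snapshot('top')[:,:,::-1];b=r.snapshot('wrist')[:,:,::-1]
c=cv2.resize(a[100:240,110:420],(775,350),interpolation=cv2.INTER_CUBIC)
d=np.zeros((230,775,3),np.uint8);d[:,:300]=b[80:310,110:410];cv2.imwrite('pics/f.png',np.vstack([c,d]))
E
```

```text
time: 12.6
tool_pos: [563.1, -136.4, 187.3]
tcp_rot: [-179.8, 0.1, 48.4]
ft_force: [0.4, -0.3, -0.1]
finger_gap: 0.0
grip_force: 0.0
```

View pics/f.png

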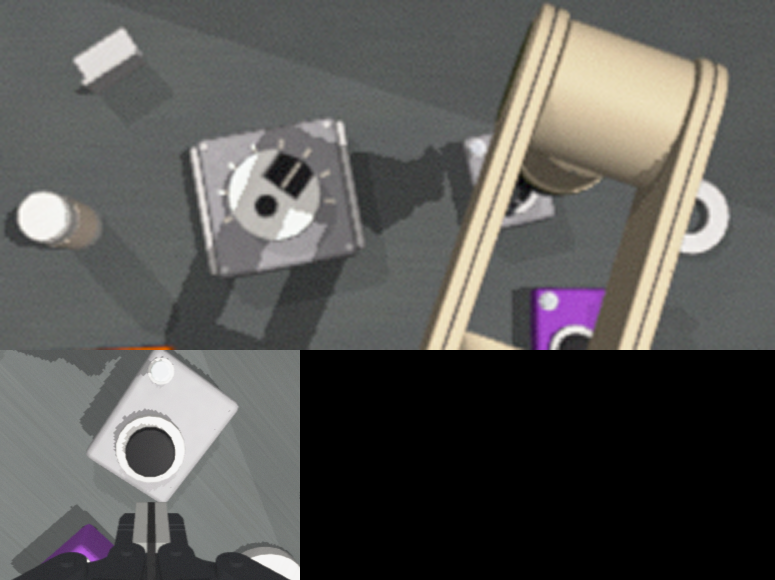

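The notch at (289,174) points at mark 6, up and to the right at about (308,155). The button at (150,452) is up, and the spray can and bracket haven't moved.

```bash
python3 -c "
from bench import r
print(r.hand_in())"
```

```text
the job is handed in; nothing more can be done
None
```

The dial is on the sixth mark, the grey station's button was pressed to its stop (about 14 N) and is back up, the arm touched no loose part, and the job is handed in with no verdict returned.

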